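# Seat an aluminium block with the bench quick clamp, then release the jaw

### The job

One of the two bench clamps has an aluminium block lying loose in its bed. Pump that clamp's long trigger handle, full strokes, until its jaw has pushed the block fully home against the end stop, then press the small release lever on the side of its head until the jaw has slid all the way back, leaving the block home. Do not touch the block itself.

Things in the scene. Friction and masses are not known exactly. Their poses are not given: they have to be found in the camera images.
- clamp: The clamp with the block: grey 326x90 mm base; origin under its head (72x68, 83 high), +x = jaw advances, +z up. Black trigger grip behind the head: press its top, at (-105,0,98) mm, straight down 38-40 mm to its stop (10-20 N) and let it spring up. Steel release tab 34x30, top at (25,-76,68): press 14 mm down (4 N), hold 1 s. End stop face: x=191. A like clamp with an empty bed is a bystander.
- clamp_jaw (a joint): Jaw travel in m: 0 = fully back, grows towards the end stop, at most 0.09. Its sprung rubber face (yields up to 14 mm) is at clamp x = 75 mm + travel. The ratchet holds it every 8 mm (starts at one of the first three or four teeth); a full trigger stroke gains 16 mm net, plus 4 mm that it loses as the trigger rises. A spring pulls it to 0 while the release tab is down.
- clamp_trigger (a joint): Trigger angle in rad: 0 = handle up at rest (it springs back there by itself), 0.5 = pressed down to its stop. The handle is 115 mm long, hinged on a cross pin at clamp x = -26, z = 74 mm; its black grip is 75x34 mm.
- block: Plain aluminium block with two dark bores on top, 45 (clamp x) x 50 x 35 mm high, about 0.2 kg, loose between two low rails in the clamp's bed, 8 mm above the bench. Origin: centre of its underside. It starts 20 to 36 mm short of the end stop; home, its centre is at clamp x = 169 mm.
Mind the look-alikes: they are no part of the job. What is shaped like the block but brown or turquoise is not meant.

How it is judged:
By the outcome, as a careful person would: the job done as asked, in the order asked, and still so for the second after the job is handed in, with the robot touching nothing.
It also fails if it takes over 45 s, if anything falls off the work surface, if the arm or the gripper's body presses on something with over 40 N, if the wrist force passes 120 N, or if a joint passes its speed limit or range.

### The arm

A 7-joint arm with a two-finger parallel gripper is mounted at the origin on the work surface. World frame = base frame: x ahead of the robot, y to its left, z up, the work surface at z = 0. Lengths are in m, angles in rad, forces in N, time in s.
With the tool pointing down it reaches from about 0.35 to 0.9 m from the base axis. Payload 8.1 kg.
Tool frame: the origin (TCP) lies at the very end of the fingers, on their centre line; the grasp point (between the pads) lies 19 mm behind it; z points along the fingers, y is the line along which they close (so a half turn about z gives the same grasp; the last joint's range is limited). The gripper opens to 92 mm and grips with 3 to 60 N. Pads are 19 mm wide; open, the fingers measure 130 mm over their backs; the gripper's body (75 mm by 190 mm) begins 47 mm behind the grasp point.
Start: joints at [-0.103, 0.434, 0.025, 1.573, -0.012, 1.134, -0.075], TCP at [0.625, -0, 0.227] pointing down, gripper open.
Joint ranges: [-2.62, 2.62], [-0.44, 2.09], [-1.27, 1.32], [0.08, 2.57], [-1.32, 4.46], [0.12, 2], [-2.74, 2.74]. Speed limits (rad/s): [2.22, 2.22, 3.01, 3.01, 3.14, 3.14, 3.14].

### API

Orientations are given as a rotation vector (axis times angle).
In Python, from cell import arm gives the robot as it stands.
- The arm moves only by the shell command python3 -m pendant 'ROWS' [FORCE]. ROWS is a JSON object of lists of equal length, an entry for each row: "slide": the shift along the tool's x, y, z in units of 0.3 m (1.0 is 0.3 m), a list of three; "dr": the turn, a rotation vector about the tool's x, y, z in units of 0.12 rad (1.0 is 0.12 rad), a list of three; "claw": the opening, from 0 (shut) to 1 (fully open). In form: {"slide": [[tx, ty, tz], ...], "dr": [[ax, ay, az], ...], "claw": [claw, ...]}. A call has 1 to 10 rows; each row shifts and turns the commanded pose from where the row before left it, along the tool's axes as they then stand; what a row does not reach is not made up. A row lasts 1/10 s, in which the tool goes at most 50 mm and 8.59 degrees, less where a joint would pass 70% of its speed; a pose out of reach is approached as far as the arm can. A call with a number of a shift or a turn outside -1 to 1 is refused whole. A call with a gripper value outside its range is refused whole. The fingers move at their own pace and stop on an object; FORCE is the grip in N (left out, the last holds). Time passes only in rows, so rows that do not move let the fingers close. It gives the time, the measured TCP pose, the force, the opening and the grip force at its end, in the units of the state.
- arm.observe(): the state, without advancing time (a new reading comes with each control period).
- arm.get_image(name): name is "scene" or "side" or "wrist"; returns the picture (480x640x3 uint8, red, green, blue); there is no depth.
- arm.calibration(name): a dict with "K" (3x3 intrinsics, pixels), "xyz" and "orientation" of the camera in the world. Camera axes: x right, y up, looking along -z (the intrinsics and any distortion apply to the point x, -y, -z); pixel columns grow to the right and rows downward; lengths in m; the calibration is good to about 2 mm. The wrist camera is an equidistant fisheye: a pixel r from the principal point sees the ray r / f radians off the axis. A picture is of the moment at which its call begins: read the wrist's pose just before it. calibration takes no time and is no camera call; for the wrist camera it gives the pose at the moment of the call.
- arm.sign_off(): hands the job in; it is judged then, once.
The state is a dict: "clock": time; "joints": joint angles; "dq": joint speeds; "joint_efforts": joint torques, N m; "position": TCP position; "ee_rot": TCP orientation; "force": force on the tool from outside, world axes, zero at the start; "ft_torque": the same for the moment, N m; "width": opening from 0.0 (shut) to 1.0 (fully open); "gripper_force": force on a finger pad.
Only numpy, scipy, OpenCV 4.12 (cv2) and the standard library are available. Lean on these libraries where they do the work, as an engineer would, in place of code of your own. Each camera call takes 0.05 s, during which the arm holds its last target. There are 200 camera calls.

## Working session

There is one attempt and no reset: what is moved stays moved. The work goes in short steps, Python scripts to look and compute and a shell command to move; the robot and the scene stay as the last step left them, time stands still between calls to the robot, and variables do not carry over. Pictures are saved under pics/ and viewed, at most 10 in all, crops included, and the job is handed in when it is done.

```bash
mkdir -p pics; python3 - <<'E'
from cell import arm
import cv2,json
for n in("scene","side"):
    cv2.imwrite(f"pics/{n}0.png",arm.get_image(n)[:,:,::-1])
    c=arm.calibration(n);print(n,c)
s=arm.observe();print(s["clock"],s["position"],s["ee_rot"],s["force"],s["width"])
E
```

```text
scene {'K': array([[547.08025969,   0.        , 304.77007928],
       [  0.        , 547.08025969, 239.18859627],
       [  0.        ,   0.        ,   1.        ]]), 'xyz': array([1.06961608, 0.60983337, 0.87313475]), 'orientation': array([0.29324996, 0.89710795, 2.4022395 ])}
side {'K': array([[447.62136194,   0.        , 325.86401983],
       [  0.        , 447.62136194, 248.76745545],
       [  0.        ,   0.        ,   1.        ]]), 'xyz': array([ 0.3790264 , -0.48612908,  0.61512018]), 'orientation': array([ 0.8539063 , -0.18860231, -0.46269774])}
0.1 [ 6.24568583e-01 -6.22338470e-05  2.26034991e-01] [-2.22093363e+00 -2.22073333e+00  1.64982005e-03] [-1.06302414  0.28858978 -0.41035475] 0.9988255097227479
```

View pics/scene0.png

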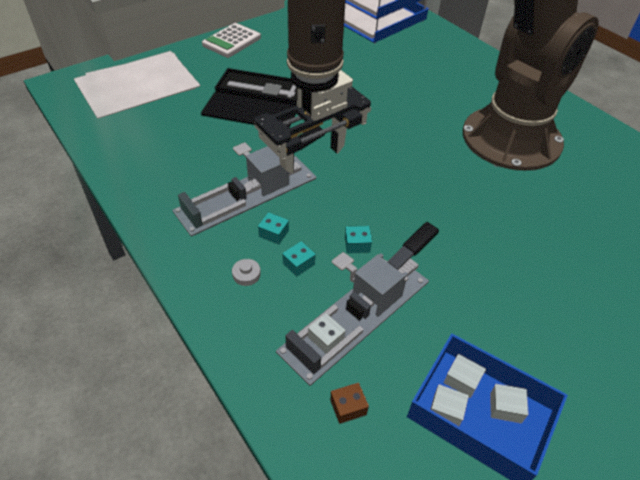

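View pics/side0.png

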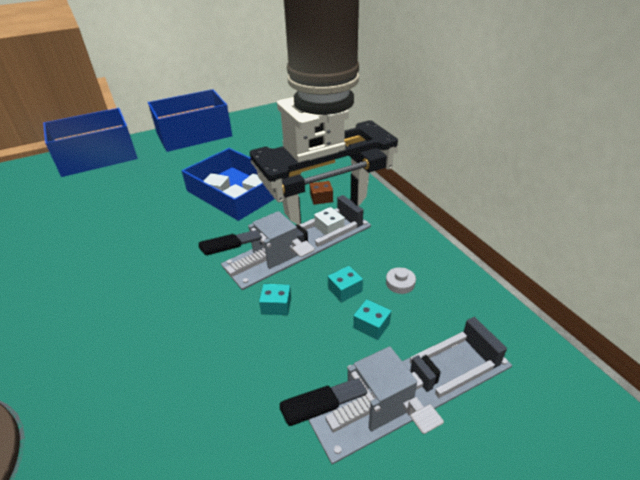

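The clamp with the block is the one at scene (350,310) and side (295,240). The bystander is at scene (245,190). I'll enlarge the target clamp in both views.

```bash
python3 - <<'E'
import cv2,numpy as np
a=cv2.imread("pics/scene0.png")[215:395,270:450]; a=cv2.resize(a,(594,594),interpolation=cv2.INTER_CUBIC)
cv2.imwrite("pics/c1.png",a)
b=cv2.imread("pics/side0.png")[190:290,190:380]; cv2.imwrite("pics/c2.png",cv2.resize(b,(760,400),interpolation=cv2.INTER_CUBIC))
E
```

```text
(no output)
```

View pics/c1.png

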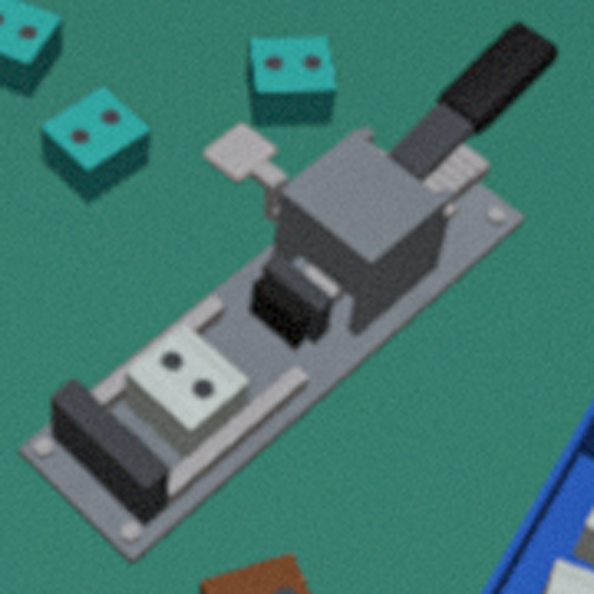

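View pics/c2.png

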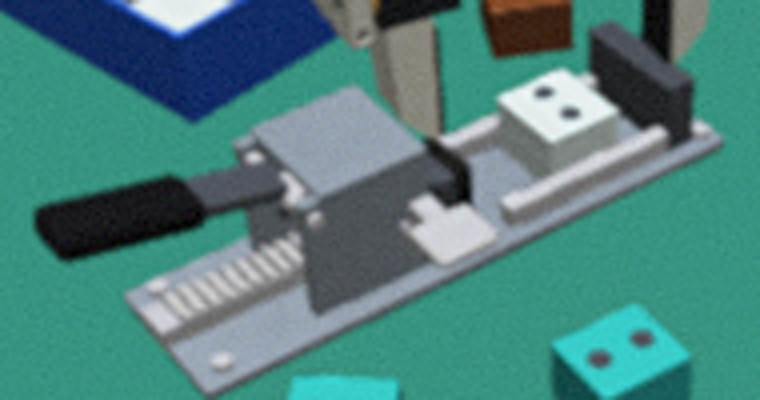

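```bash
cat > h.py <<'E'
import numpy as np
from scipy.spatial.transform import Rotation as R
def proj(c,P):
    q=R.from_rotvec(c["orientation"]).inv().apply(np.atleast_2d(P)-c["xyz"])
    return np.c_[c["K"][0,2]+c["K"][0,0]*q[:,0]/-q[:,2], c["K"][1,2]+c["K"][1,1]*-q[:,1]/-q[:,2]]
def toW(p,P):
    P=np.atleast_2d(P); return R.from_euler('z',p[2]).apply(P)+[p[0],p[1],0]
E
python3 - <<'E'
from cell import arm
from h import *
from scipy.optimize import least_squares
H=lambda a,b:(36*a,34*b,83,0)
sc=[(H(1,-1),280,192),(H(1,1),372,262),(H(-1,1),447,205),((25,-76,68,0),240,152),((163,45,5,1),132,562),((163,-45,5,1),22,450),((-163,45,5,1),523,215),((-105,0,98,0),500,72)]
si=[(H(1,1),350,88),(H(1,-1),425,152),(H(-1,-1),318,205),((25,-76,68,0),452,235),((-163,-45,5,1),210,395),((-163,45,5,1),127,295),((163,-45,5,1),722,140),((-105,0,98,0),115,208)]
cs,cd=arm.calibration("scene"),arm.calibration("side")
def prep(L,s,o):
    return np.array([l[0] for l in L],float),np.array([l[1:] for l in L])/s+o
S=prep(sc,3.3,np.array([270,215]));D=prep(si,4,np.array([190,190]))
def f(p):
    r=[]
    for c,(m,u) in((cs,S),(cd,D)):
        P=m[:,:3]/1e3; P=P+np.c_[m[:,3]*p[3],0*m[:,:2]]
        r.append(proj(c,toW(p,P))-u)
    return np.concatenate(r).ravel()
for y in(0.,1.5,-1.5):
    r=least_squares(f,[.75,.2,y,.03],loss="soft_l1");print(r.cost,r.x)
    if r.cost<60: print(f(r.x).reshape(-1,2).round(1)); best=r.x
np.save("pose.npy",best)
for n,P in dict(grip=(-.105,0,.098),tab=(.025,-.076,.068),head=(0,0,.083),stop=(.191,0,.03)).items(): print(n,toW(best,P).round(4))
# block centre from top face z=43
for x in(.133,.141,.149,.169): print(x,(proj(cs,toW(best,(x,0,.043)))-[270,215])*3.3,(proj(cd,toW(best,(x,0,.043)))-190)*4)
E
```

```text
24.801769043365375 [0.59855187 0.1896318  0.15627283 0.06069616]
[[-0.1 -1.8]
 [ 0.2 -0.8]
 [ 3.4 -5.6]
 [-0.9 -0.8]
 [-0.   0.2]
 [-1.6  0.1]
 [-0.   0.7]
 [-2.2 -0.2]
 [-0.1 -1.5]
 [-0.4 -1.6]
 [-5.5 -0.3]
 [ 0.8 -3.4]
 [-0.9  0.1]
 [-1.3  0.2]
 [ 0.1 -0.3]
 [ 2.5 -1.9]]
24.801769043367948 [0.59855187 0.1896318  0.15627284 0.06069616]
[[-0.1 -1.8]
 [ 0.2 -0.8]
 [ 3.4 -5.6]
 [-0.9 -0.8]
 [-0.   0.2]
 [-1.6  0.1]
 [-0.   0.7]
 [-2.2 -0.2]
 [-0.1 -1.5]
 [-0.4 -1.6]
 [-5.5 -0.3]
 [ 0.8 -3.4]
 [-0.9  0.1]
 [-1.3  0.2]
 [ 0.1 -0.3]
 [ 2.5 -1.9]]
24.801769043365425 [0.59855187 0.1896318  0.15627283 0.06069616]
[[-0.1 -1.8]
 [ 0.2 -0.8]
 [ 3.4 -5.6]
 [-0.9 -0.8]
 [-0.   0.2]
 [-1.6  0.1]
 [-0.   0.7]
 [-2.2 -0.2]
 [-0.1 -1.5]
 [-0.4 -1.6]
 [-5.5 -0.3]
 [ 0.8 -3.4]
 [-0.9  0.1]
 [-1.3  0.2]
 [ 0.1 -0.3]
 [ 2.5 -1.9]]
grip [[0.4948 0.1733 0.098 ]]
tab [[0.6351 0.1184 0.068 ]]
head [[0.5986 0.1896 0.083 ]]
stop [[0.7872 0.2194 0.03  ]]
0.133 [[196.79555459 366.0963915 ]] [[542.84139518 106.26329804]]
0.141 [[186.26289302 374.87574052]] [[554.70593021 100.80527899]]
0.149 [[175.64976478 383.72216138]] [[566.4839107   95.38707745]]
0.169 [[148.75879284 406.13674543]] [[595.55634532  82.01294169]]
```

Fit: clamp at (0.599, 0.190) with yaw 0.156. The block reads at clamp x≈141, which is within its allowed 133–149. I'll move above the grip with the gripper closed.

```bash
python3 -m pendant '{"slide":[[0.115,-0.091,0],[0.115,-0.091,0],[0.115,-0.091,0],[0.115,-0.091,0],[0.115,-0.091,0],[0,0,0.12],[0,0,0.12],[0,0,0]],"dr":[[0,0,0],[0,0,0],[0,0,0],[0,0,0],[0,0,0],[0,0,-0.65],[0,0,-0.65],[0,0,0]],"claw":[0,0,0,0,0,0,0,0]}' 20
python3 - <<'E'
from cell import arm
from h import *
import cv2
s=arm.observe();p=np.load("pose.npy");print(s["clock"],s["position"],R.from_rotvec(s["ee_rot"]).as_matrix().round(3),s["force"])
print((R.from_euler('z',-p[2]).apply(s["position"]-[p[0],p[1],0])*1e3).round(1))
a=arm.get_image("wrist");b=arm.get_image("side")
cv2.imwrite("pics/m1.png",cv2.resize(np.hstack([a[:,:,::-1],cv2.resize(b[130:330,150:417,::-1],(640,480))]),(800,300)))
E
```

```text
clock: 0.9
position: [0.4854, 0.1713, 0.151]
ee_rot: [-2.037, -2.387, 0.011]
force: [-0.6, -0.1, -0.5]
width: 0.352
gripper_force: 0.0
0.9 [0.4853572  0.17133651 0.15096126] [[-0.157  0.988 -0.007]
 [ 0.988  0.157 -0.003]
 [-0.002 -0.008 -1.   ]] [-0.61255222 -0.1343129  -0.45331443]
[-114.7   -0.5  151. ]
```

View pics/m1.png

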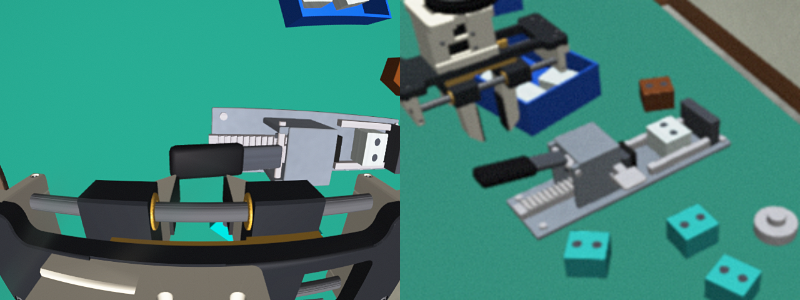

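The wrist view shows the grip at about (205,160) in the montage, with the fingers in front of it. I'll check the predicted grip position against this image.

```bash
python3 - <<'E'
from cell import arm
from h import *
c=arm.calibration("wrist");p=np.load("pose.npy")
def pw(P):
    q=R.from_rotvec(c["orientation"]).inv().apply(np.atleast_2d(P)-c["xyz"]);q=q*[1,-1,-1]
    h=np.hypot(q[:,0],q[:,1]);t=np.arctan2(h,q[:,2]);return c["K"][:2,2]+c["K"][0,0]*t[:,None]*q[:,:2]/h[:,None]
s=arm.observe();print(c["xyz"])
for n,P in dict(tipend=(-.142,0,.098),e1=(-.142,.017,.098),e2=(-.142,-.017,.098),front=(-.067,0,.098),headL=(-.036,.034,.083),h2=(.036,-.034,.083),tab=(.025,-.076,.068),block=(.141,0,.043)).items(): print(n,(pw(toW(p,P))*[.625,.625]).round(1))
print("tcp",pw(s["position"])*.625)
E
```

```text
[0.47777354 0.24589261 0.31353785]
tipend [[169.7 163. ]]
e1 [[169.  146.4]]
e2 [[170.5 178.9]]
front [[245.4 162.7]]
headL [[273.2 126.6]]
h2 [[323.4 184.1]]
tab [[305.1 209. ]]
block [[371.3 148.1]]
tcp [[200.25676495 187.79859516]]
```

The fit matches the wrist view to within about 1 mm. First press.

```bash
python3 -m pendant '{"slide":[[0,0.01,0.14],[0,0,0.05],[0,0,0.05],[0,0,0.04],[0,0,0.02],[0,0,0],[0,0,0]],"dr":[[0,0,0],[0,0,0],[0,0,0],[0,0,0],[0,0,0],[0,0,0],[0,0,0]],"claw":[0,0,0,0,0,0,0]}' 20
```

```text
clock: 1.7
position: [0.4929, 0.1731, 0.0665]
ee_rot: [2.044, 2.384, 0.003]
force: [-2.4, -1.5, 5.2]
width: 0.004
gripper_force: 2.5
```

```bash
python3 -m pendant '{"slide":[[0,0,0.015],[0,0,0.015],[0,0,0]],"dr":[[0,0,0],[0,0,0],[0,0,0]],"claw":[0,0,0]}'; python3 -m pendant '{"slide":[[0,0,0.015],[0,0,0],[0,0,0]],"dr":[[0,0,0],[0,0,0],[0,0,0]],"claw":[0,0,0]}'
```

```text
clock: 2.0
position: [0.494, 0.1733, 0.059]
ee_rot: [2.042, 2.384, 0.006]
force: [-4.5, -2.5, 24.8]
width: 0.005
gripper_force: 12.7
clock: 2.3
position: [0.4942, 0.1734, 0.058]
ee_rot: [2.042, 2.383, 0.009]
force: [-19.4, -9.7, 76.3]
width: 0.005
gripper_force: 39.7
```

At the stop (z≈0.058, 76 N because I commanded too deep). The next strokes will be gentler. Lift, then the second stroke.

```bash
python3 -m pendant '{"slide":[[0,0,-0.06],[0,0,-0.06],[0,0,-0.06],[0,0,0],[0,0,0]],"dr":[[0,0,0],[0,0,0],[0,0,0],[0,0,0],[0,0,0]],"claw":[0,0,0,0,0]}'; python3 -m pendant '{"slide":[[0,0,0.05],[0,0,0.05],[0,0,0.05],[0,0,0.015],[0,0,0],[0,0,0]],"dr":[[0,0,0],[0,0,0],[0,0,0],[0,0,0],[0,0,0],[0,0,0]],"claw":[0,0,0,0,0,0]}'
```

```text
clock: 2.8
position: [0.4923, 0.1731, 0.106]
ee_rot: [2.042, 2.386, 0.003]
force: [-0.9, 0.4, -0.1]
width: 0.006
gripper_force: 0.0
clock: 3.4
position: [0.4927, 0.1734, 0.0583]
ee_rot: [2.042, 2.386, 0.004]
force: [-9.5, -4.6, 41.2]
width: 0.009
gripper_force: 20.9
```

```bash
python3 -m pendant '{"slide":[[0,0,-0.06],[0,0,-0.06],[0,0,-0.045],[0,0,0],[0,0,0]],"dr":[[0,0,0],[0,0,0],[0,0,0],[0,0,0],[0,0,0]],"claw":[0,0,0,0,0]}'
python3 - <<'E'
from cell import arm
from h import *
import cv2
p=np.load("pose.npy")
a=arm.get_image("scene")[215:395,270:450,::-1];b=arm.get_image("side")[190:290,190:380,::-1]
cv2.imwrite("pics/m2.png",np.hstack([cv2.resize(a,(300,300),interpolation=2),cv2.resize(b,(500,300),interpolation=2)]))
for t in(0,.016,.032,.048,.064): print(t,(proj(arm.calibration("scene"),toW(p,[(.075+t,0,.05)]))-[270,215])/180*300)
E
```

```text
clock: 3.9
position: [0.4913, 0.1727, 0.1045]
ee_rot: [-2.042, -2.387, 0.001]
force: [0.5, -0.5, -0.3]
width: 0.006
gripper_force: 0.0
0 [[137.27176644 150.0918912 ]]
0.016 [[127.10723769 158.54024164]]
0.032 [[116.78963111 167.11582426]]
0.048 [[106.31546244 175.82153504]]
0.064 [[ 95.68114086 184.66035852]]
```

View pics/m2.png

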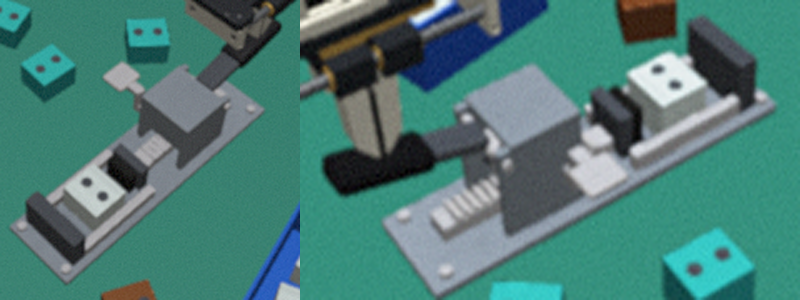

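The jaw has advanced, with its face at about (115,165) in the scene crop, just short of the block. Two more strokes.

```bash
for i in 1 ; do python3 -m pendant '{"slide":[[0,0,0.05],[0,0,0.05],[0,0,0.05],[0,0,0.015],[0,0,0],[0,0,0]],"dr":[[0,0,0],[0,0,0],[0,0,0],[0,0,0],[0,0,0],[0,0,0]],"claw":[0,0,0,0,0,0]}'; python3 -m pendant '{"slide":[[0,0,-0.06],[0,0,-0.06],[0,0,-0.045],[0,0,0],[0,0,0]],"dr":[[0,0,0],[0,0,0],[0,0,0],[0,0,0],[0,0,0]],"claw":[0,0,0,0,0]}';python3 -m pendant '{"slide":[[0,0,0.05],[0,0,0.05],[0,0,0.05],[0,0,0.015],[0,0,0],[0,0,0]],"dr":[[0,0,0],[0,0,0],[0,0,0],[0,0,0],[0,0,0],[0,0,0]],"claw":[0,0,0,0,0,0]}'; python3 -m pendant '{"slide":[[0,0,-0.06],[0,0,-0.06],[0,0,-0.045],[0,0,0],[0,0,0]],"dr":[[0,0,0],[0,0,0],[0,0,0],[0,0,0],[0,0,0]],"claw":[0,0,0,0,0]}'; done
python3 - <<'E'
from cell import arm
from h import *
import cv2
p=np.load("pose.npy")
a=arm.get_image("scene")[305:380,275:375,::-1];b=arm.get_image("side")[190:265,290:390,::-1]
cv2.imwrite("pics/m3.png",np.hstack([cv2.resize(a,(400,300),interpolation=2),cv2.resize(b,(400,300),interpolation=2)]))
for n,P in dict(home=(.169,0,.043),back=(.1465,0,.043),m5=(.1415,0,.043),stopbot=(.191,0,.043)).items(): print(n,(proj(arm.calibration("scene"),toW(p,P))-[275,305])*4,(proj(arm.calibration("side"),toW(p,P))-[290,190])*4+[400,0])
E
```

```text
clock: 4.6
position: [0.4923, 0.1733, 0.0581]
ee_rot: [2.041, 2.387, 0.003]
force: [-10.2, -4.6, 42.4]
width: 0.004
gripper_force: 22.0
clock: 5.1
position: [0.4911, 0.1728, 0.1043]
ee_rot: [-2.042, -2.387, 0.001]
force: [0.7, 0.3, -0.4]
width: 0.005
gripper_force: 0.0
clock: 5.7
position: [0.4921, 0.1733, 0.0579]
ee_rot: [2.041, 2.387, 0.003]
force: [-11.2, -3.3, 46.7]
width: 0.002
gripper_force: 24.1
clock: 6.2
position: [0.4909, 0.1727, 0.104]
ee_rot: [-2.041, -2.387, 0.002]
force: [0.0, -0.9, -0.1]
width: 0.008
gripper_force: 0.0
home [[160.31368829 132.28696416]] [[595.55634532  82.01294169]]
back [[196.93947501 101.75806484]] [[562.81253235  97.07601452]]
m5 [[204.97204783  95.06262895]] [[555.44457991 100.4654794 ]]
stopbot [[123.72530525 162.78468619]] [[626.93512033  67.57782463]]
```

View pics/m3.png

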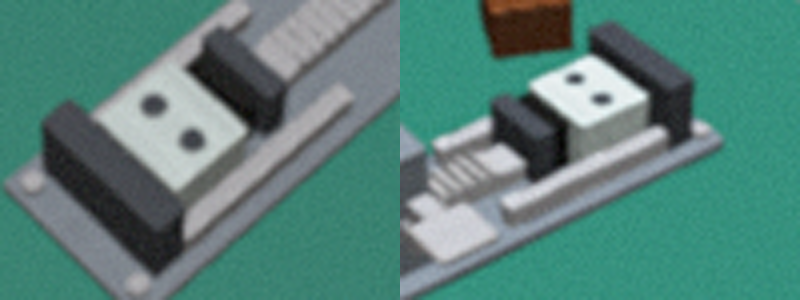

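The block's bores now put it at about 162 mm, still short of home at 169. One more stroke, watching the force.

```bash
python3 -m pendant '{"slide":[[0,0,0.05],[0,0,0.05],[0,0,0.05],[0,0,0.015],[0,0,0],[0,0,0]],"dr":[[0,0,0],[0,0,0],[0,0,0],[0,0,0],[0,0,0],[0,0,0]],"claw":[0,0,0,0,0,0]}'; python3 -m pendant '{"slide":[[0,0,-0.06],[0,0,-0.06],[0,0,-0.045],[0,0,0],[0,0,0]],"dr":[[0,0,0],[0,0,0],[0,0,0],[0,0,0],[0,0,0]],"claw":[0,0,0,0,0]}'
python3 - <<'E'
from cell import arm
from h import *
import cv2
a=arm.get_image("scene")[305:380,275:375,::-1];b=arm.get_image("side")[190:265,290:390,::-1]
cv2.imwrite("pics/m4.png",np.hstack([cv2.resize(a,(400,300),interpolation=2),cv2.resize(b,(400,300),interpolation=2)]))
E
```

```text
clock: 6.9
position: [0.4922, 0.1733, 0.058]
ee_rot: [2.041, 2.387, 0.003]
force: [-10.6, -4.6, 43.3]
width: 0.004
gripper_force: 22.5
clock: 7.4
position: [0.4911, 0.1727, 0.1043]
ee_rot: [-2.041, -2.387, 0.001]
force: [-0.2, -0.1, -0.8]
width: 0.004
gripper_force: 0.0
```

View pics/m4.png

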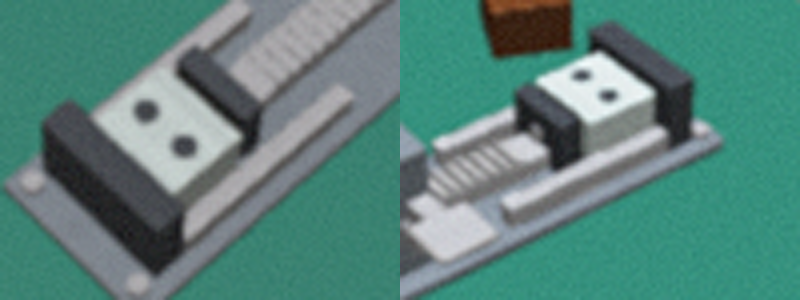

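The block stopped after about 5 mm and the rubber face is compressed, with the bores at (165,128), so it's home. Now to the release tab: lift, traverse and lower to just above it.

```bash
python3 -m pendant '{"slide":[[0,0,-0.08],[-0.063,0.112,0],[-0.063,0.112,0],[-0.063,0.112,0],[-0.064,0.112,0],[0,0,0],[0,0,0.08],[0,0,0],[0,0,0]],"dr":[[0,0,0],[0,0,0],[0,0,0],[0,0,0],[0,0,0],[0,0,0],[0,0,0],[0,0,0],[0,0,0]],"claw":[0,0,0,0,0,0,0,0,0]}'
python3 - <<'E'
from cell import arm
from h import *
import cv2
s=arm.observe();p=np.load("pose.npy")
print((R.from_euler('z',-p[2]).apply(s["position"]-[p[0],p[1],0])*1e3).round(1))
c=arm.calibration("wrist");a=arm.get_image("wrist");b=arm.get_image("side")
def pw(P):
    q=R.from_rotvec(c["orientation"]).inv().apply(np.atleast_2d(P)-c["xyz"]);q=q*[1,-1,-1]
    h=np.hypot(q[:,0],q[:,1]);t=np.arctan2(h,q[:,2]);return c["K"][:2,2]+c["K"][0,0]*t[:,None]*q[:,:2]/h[:,None]
print("tab",pw(toW(p,(.025,-.076,.068)))*.625)
cv2.imwrite("pics/m5.png",cv2.resize(np.hstack([a[:,:,::-1],cv2.resize(b[170:290,230:390,::-1],(640,480))]),(800,300)))
E
```

```text
clock: 8.4
position: [0.6349, 0.119, 0.1042]
ee_rot: [-2.04, -2.387, 0.003]
force: [0.0, 0.9, -0.0]
width: 0.002
gripper_force: 0.0
[ 24.9 -75.4 104.2]
tab [[200.62784297 171.21577053]]
```

View pics/m5.png

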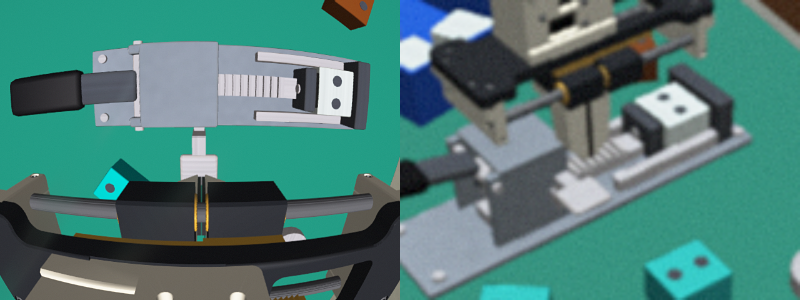

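The tab is where predicted, under the fingers at (199,165). Press it 14 mm and hold.

```bash
python3 -m pendant '{"slide":[[0,0,0.1],[0,0,0.03],[0,0,0.025],[0,0,0.015],[0,0,0],[0,0,0]],"dr":[[0,0,0],[0,0,0],[0,0,0],[0,0,0],[0,0,0],[0,0,0]],"claw":[0,0,0,0,0,0]}'
```

```text
clock: 9.1
position: [0.6365, 0.1188, 0.055]
ee_rot: [2.041, 2.387, 0.001]
force: [-0.4, -2.2, 1.9]
width: 0.008
gripper_force: 1.4
```

```bash
python3 -m pendant '{"slide":[[0,0,0.01],[0,0,0],[0,0,0],[0,0,0],[0,0,0],[0,0,0],[0,0,0],[0,0,0],[0,0,0],[0,0,0]],"dr":[[0,0,0],[0,0,0],[0,0,0],[0,0,0],[0,0,0],[0,0,0],[0,0,0],[0,0,0],[0,0,0],[0,0,0]],"claw":[0,0,0,0,0,0,0,0,0,0]}';python3 -m pendant '{"slide":[[0,0,0],[0,0,0],[0,0,0],[0,0,0],[0,0,0],[0,0,0]],"dr":[[0,0,0],[0,0,0],[0,0,0],[0,0,0],[0,0,0],[0,0,0]],"claw":[0,0,0,0,0,0]}'
python3 - <<'E'
from cell import arm
from h import *
import cv2
a=arm.get_image("scene")[250:385,275:455,::-1];b=arm.get_image("side")[170:290,230:390,::-1]
cv2.imwrite("pics/m6.png",np.hstack([cv2.resize(a,(400,300),interpolation=2),cv2.resize(b,(400,300),interpolation=2)]))
E
```

```text
clock: 10.1
position: [0.6369, 0.1188, 0.0532]
ee_rot: [2.041, 2.386, 0.003]
force: [-3.3, -3.3, 15.7]
width: 0.003
gripper_force: 7.5
clock: 10.7
position: [0.6369, 0.1188, 0.0532]
ee_rot: [2.041, 2.386, 0.003]
force: [-3.0, -3.5, 14.9]
width: 0.007
gripper_force: 7.5
```

View pics/m6.png

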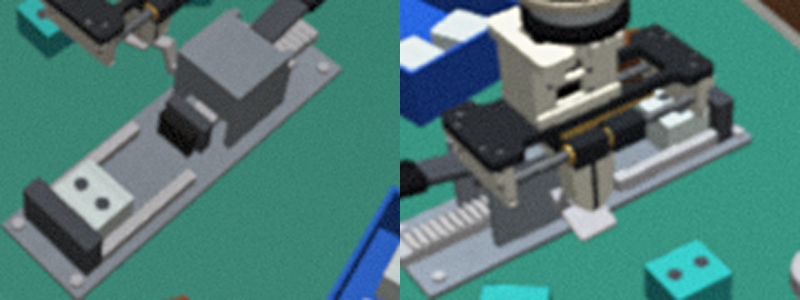

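The jaw is back against the head and the block is against the stop. I'll hold a little longer, confirm numerically that nothing still moves, then lift.

```bash
cat > snap.py <<'E'
import sys,cv2,numpy as np
from cell import arm
g=lambda:cv2.cvtColor(arm.get_image("scene"),cv2.COLOR_RGB2GRAY)
cv2.imwrite(sys.argv[1],g())
E
python3 snap.py pics/g1.png
python3 -m pendant '{"slide":[[0,0,0],[0,0,0],[0,0,0],[0,0,0],[0,0,0],[0,0,0],[0,0,0],[0,0,0],[0,0,0],[0,0,0]],"dr":[[0,0,0],[0,0,0],[0,0,0],[0,0,0],[0,0,0],[0,0,0],[0,0,0],[0,0,0],[0,0,0],[0,0,0]],"claw":[0,0,0,0,0,0,0,0,0,0]}'
python3 snap.py pics/g2.png
python3 -m pendant '{"slide":[[0,0,-0.03],[0,0,-0.05],[0,0,-0.1],[0,0,-0.14],[0,0,-0.14],[0,0,0],[0,0,0]],"dr":[[0,0,0],[0,0,0],[0,0,0],[0,0,0],[0,0,0],[0,0,0],[0,0,0]],"claw":[0,0,0,0,0,0,0]}'
python3 snap.py pics/g3.png
python3 - <<'E'
import cv2,numpy as np
from cell import arm
from h import *
I={k:cv2.imread(f"pics/{k}.png",0) for k in("scene0","g1","g2","g3")}
def loc(t,k,m=12,box=None):
    x,y,w,h=box;T=I[t][y:y+h,x:x+w]
    r=cv2.matchTemplate(I[k][y-m:y+h+m,x-m:x+w+m],T,cv2.TM_CCOEFF_NORMED);_,v,_,l=cv2.minMaxLoc(r);
    X,Y=l
    sx=lambda a,b,c:(a-c)/(2*(a-2*b+c)) 
    dx=sx(r[Y,X-1],r[Y,X],r[Y,X+1]);dy=sx(r[Y-1,X],r[Y,X],r[Y+1,X])
    return round(v,3),round(X-m+dx,2),round(Y-m+dy,2)
jaw=(346,292,22,30);blk=(296,322,42,34)
for a,b in(("g2","g1"),("g2","g3"),("g2","scene0")): print(a,b,"jaw",loc(a,b,box=jaw),"block",loc(a,b,box=blk))
p=np.load("pose.npy");c=arm.calibration("scene")
print("px per 8mm jaw",proj(c,toW(p,(.083,0,.03)))-proj(c,toW(p,(.075,0,.03))))
# bores: dark blobs in block top
k=I["g3"][318:352,290:340];k=cv2.resize(k,None,fx=4,fy=4,interpolation=2)
n,_,st,ce=cv2.connectedComponentsWithStats((k<110).astype(np.uint8))
print([(s[4],(q/4+[290,318]).round(1)) for s,q in zip(st[1:],ce[1:])])
print("home px",proj(c,toW(p,[(.169,0,.043),(.191,0,.043)])), arm.observe()["force"])
E
```

```text
clock: 11.85
position: [0.6369, 0.1189, 0.0532]
ee_rot: [2.041, 2.386, 0.003]
force: [-3.4, -3.3, 14.0]
width: 0.006
gripper_force: 7.5
clock: 12.6
position: [0.6366, 0.1195, 0.1912]
ee_rot: [2.04, 2.387, 0.004]
force: [-0.4, -0.6, 0.2]
width: 0.001
gripper_force: 0.0
g2 g1 jaw (0.994, np.float32(0.01), np.float32(0.02)) block (0.998, np.float32(-0.01), np.float32(0.01))
g2 g3 jaw (0.994, np.float32(0.01), np.float32(0.01)) block (0.998, np.float32(-0.01), np.float32(0.01))
g2 scene0 jaw (0.993, np.float32(0.01), np.float32(0.02)) block (0.908, np.float32(9.97), np.float32(-8.22))
px per 8mm jaw [[-2.99535688  2.50974054]]
[(np.int32(8495), array([298.8, 335.5])), (np.int32(366), array([323.9, 321. ])), (np.int32(317), array([311.4, 332.7])), (np.int32(328), array([321. , 341.5])), (np.int32(814), array([329.3, 347.5])), (np.int32(36), array([339. , 351.3]))]
home px [[315.07842207 338.07174104]
 [305.93132631 345.69617155]] [0.01782635 0.66647968 0.4209769 ]
```

The jaw is exactly at its rest position and steady. The block is unmoved since it was pushed home, and the robot touches nothing. Handing in.

```bash
python3 -c "
from cell import arm
print(arm.sign_off())"
```

```text
the job is handed in; nothing more can be done
None
```

I handed the job in at about 12.7 s: five full trigger strokes pushed the block against the end stop, then holding the release tab let the jaw slide back to where it started, with the block left in place. By camera the block read 1.5–2.5 mm short of the nominal home position; I judged it home because the rubber face compressed against it and it barely moved on the last stroke.

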